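Release the charged battery holder from its dock and hold it level

ROBOT

A 7-joint arm with a two-finger parallel gripper is mounted at the origin on a cart in front of the work surface, level with it; the furniture and walls round the work are solid. World frame = base frame: x ahead of the robot, y to its left, z up, the work surface at z = 0. Lengths are in m, angles in degrees, forces in N, time in s.
With the tool pointing down it reaches from about 0.4 to 0.925 m from the base axis. Payload 4.1 kg.
Tool frame: the origin (TCP) lies at the very end of the fingers, on their centre line; the grasp point (between the pads) lies 19 mm behind it; z points along the fingers, y is the line along which they close (so a half turn about z gives the same grasp; the last joint's range is limited). The gripper opens to 85 mm and grips with 20 to 120 N. Pads are 22 mm wide; open, the fingers measure 114 mm over their backs; the gripper's body (76 mm by 85 mm) begins 54 mm behind the grasp point. The pads swing forward as they close: fully open they stand 13 mm farther back than shut.
Start: joints at [63.255, 22.827, 2.584, 88.041, -1.071, 69.15, -2.905], TCP at [0.234, -0.607, 0.231] pointing down, gripper open.
Joint ranges: [-161.44, 161.44], [-28.35, 127.94], [-78.24, 83.42], [0, 140.83], [-78.03, 258.03], [13.02, 114.36], [-168.23, 168.23]. Speed limits (degrees/s): [147.25, 147.25, 180, 180, 180, 180, 180].

INTERFACE

Orientations are given as a 3x3 rotation matrix whose columns are the frame's x, y, z axes.
In Python, from station import arm, vision, readout gives the robot as it stands (arm), with the cameras (vision) and the readings (readout).
- The arm moves only by the tool jog_arm, called after "Request:" as name([rows], argument=value, ...), one row to a line, values as JSON. Schema: {"type":"object","properties":{"rows":{"type":"array","items":{"type":"array","prefixItems":[{"type":"array","items":{"type":"number"},"minItems":3,"maxItems":3},{"type":"number"},{"type":"number"}],"minItems":3,"maxItems":3},"minItems":1,"maxItems":20},"grip_n":{"type":"number"},"only":{"type":"string"},"quiet":{"type":"boolean"},"lines":{"type":"string"}},"required":["rows"],"additionalProperties":false}. rows is a list of rows, 1 to 20 of them, each written [[dx, dy, dz], turn, opening]: dx, dy, dz in a scale on which 1.0 is 0.75 m, then a turn about the tool's z in normalised numbers (1 is 180 degrees), then the finger opening in m; each row is the pose to reach, as a shift and turn from the pose commanded when the call began, along the tool's axes at that moment; what a row does not reach only later rows make up. A row lasts 1/8 s, in which the tool goes at most 0.0625 m and 10.7 degrees, less where a joint would pass 70% of its speed; a pose out of reach is approached as far as the arm can. The fingers move at their own pace and stop on an object; grip_n is the grip in N (left out, the last holds). Time passes only in rows, so rows that do not move let the fingers close. The tool returns the time, the measured TCP pose, the force, the opening and the grip force at its end. only (a regular expression) keeps the lines of the reply that match it, lines (a string "A,B") keeps lines A to B, and quiet returns only ok. Input that does not fit is refused with a message, and nothing moves.
- readout.read_state(): the state, without advancing time (a new reading comes with each control period).
- vision.snapshot(name): name is "side" or "top" or "wrist"; returns a dict with "color" (420x560x3 uint8, blue, green, red), "range_z" (420x560 float32, m along the optical axis (not along the pixel's ray), 0 where there is no reading), "fx", "fy", "cx", "cy" (pixels), "dist_coeffs" ([k1, k2, p1, p2, k3] as OpenCV has them; the pictures are not rectified), "origin" and "attitude" of the camera in the world; the wrist camera has in their place "T_tool_cam" (4x4, takes a point from camera to tool coordinates, whose origin is the TCP and whose axes are the flange's). Camera axes: x right, y down, z forward; pixel columns grow to the right and rows downward; lengths in m; the calibration is good to about 2 mm. A picture is of the moment at which its call begins: read the wrist's pose just before it.
- arm.close_job(): hands the job in; it is judged then, once.
The state is a dict: "time_s": time; "joint_pos": joint angles; "dq": joint speeds; "joint_efforts": joint torques, N m; "tcp_pos": TCP position; "ee_rot": TCP orientation; "force": force on the tool from outside, world axes, zero at the start; "ft_torque": the same for the moment, N m; "finger_gap": finger opening in m; "finger_force": force on a finger pad.
Only numpy, scipy, OpenCV 4.12 (cv2) and the standard library are available. Lean on these libraries where they do the work, as an engineer would, in place of code of your own. Each camera call takes 0.05 s, during which the arm holds its last target. There are 200 camera calls.

TASK

The black two-cell battery holder on the charging dock is locked in by a steel bolt: take the red screwdriver out of its wooden block and push its tip down on the orange button recessed in the dock's white housing until the holder pops up. Put the screwdriver back in its hole in the block, then lift the battery holder straight out of the dock and finish while still holding it in the gripper, level and still, at least 12 cm above the desk. Its cells only lie in the open holder, so never tip it, and leave the other things on the desk where they are.

Things in the scene. Friction and masses are not known exactly. Their poses are not given: they have to be found in the camera images.
- charging_dock: Charging dock fixed to the desk: grey base 66 (x) x 130 (y) x 8 mm high, white housing 44 x 40 x 46 mm high centred at y +60 mm. Origin on the desk under the seat; y along it toward the housing, z up. Guides and stops 30 mm high stand 1 mm off the holder's four corners; between them (y -15 to +25 mm) its long sides are free for fingers down to 10 mm above the desk.
- battery_holder: Open black two-cell battery holder, red cells, 34 (x) x 78 (y) x 16 mm high, about 75 g, origin mid-underside, z up. Locked, its underside is 18 mm above the desk, axes as the dock's, and a steel bolt reaches 3 mm over its +y end wall. With the bolt drawn back a sprung plate lifts it 6 mm and it stays up; the returning bolt then only rubs lightly on that wall.
- holder_grip (a point): Middle of the battery holder's box part, at its balance point and half its height: 4 mm toward the housing from the holder's origin and 8 mm above its underside. Grasp here, fingers closing across the 34 mm width (the holder's x).
- dock_button_mouth (a point): Centre of the mouth of the round 9 mm bore in the top of the dock's housing, 46 mm above the desk (dock frame x 0, y +60 mm). The orange button lies in it, its face 5 mm below the mouth.
- release_button (a joint): Travel of the orange spring button, m: 0 at rest, 0.006 at its stop, down is positive. It takes about 2 to 3 N to start and 4 to 6 N at the stop, springs back by itself, and draws the bolt back by as much as it is pushed; the holder comes free at about 0.002 to 0.004 and is then fully up within 0.5 s.
- screwdriver: Small screwdriver, 126 mm long, 22 g, standing point down in the wooden block, play about 2 degrees. Round red handle 10.4 mm thick and 70 mm long (60 to 130 mm above the desk while it stands), thin blade 2.6 mm thick and 51 mm long. Its own y axis runs from tip to handle end (up while it stands).
- driver_tip (a point): Point of the screwdriver's blade, on its axis.
- driver_grip (a point): Point on the screwdriver's axis in the handle, 95 mm from the tip; a good place to grip.
- driver_block: Wooden screwdriver block fixed to the desk: foot 74 x 74 x 6 mm, plywood block 44 x 44 mm up to 60 mm high. Origin on the desk under the hole; z up.
- block_hole (a point): Centre of the mouth of the block's upright hole, 60 mm above the desk: 6.5 mm wide, widened to 9.5 mm at the mouth, 53 mm deep. With the screwdriver fully in, the handle's lower end rests on the block and the tip is 51 mm below this point.
- servo_b: Blue hobby servo 12 x 40 x 33 mm, loose bystander. Origin under its middle.
- face_board: Half-built plywood face board 72 x 113 x 12 mm, loose bystander.
- paint_marker: White paint marker 138 mm long, 14 mm thick, loose bystander lying on the desk.
- phone: Phone 76 x 158 x 11 mm lying face down, loose bystander.
- earbud_case: Small white and dark earbud case 28 x 60 x 46 mm, loose bystander.

How it is judged (in metres and radians):
On the way, in this order (a step that is already met when the one before it is completed fails the run):
1. the screwdriver pushes the recessed button down and the battery holder pops up free of the bolt (value of joint release_button above 0.003 m and contact force between screwdriver and charging_dock above 0.5 N and z of battery_holder in the frame of charging_dock between 0.0225 and 0.03 m and angle between battery_holder's own z axis and vertical below 0.08 rad), for 0.1 s.
2. the screwdriver stands in its hole again, let go (z of driver_tip in the frame of block_hole below -0.045 m and horizontal distance between driver_tip and block_hole below 0.008 m and contact force between the fingers and screwdriver below 0.05 N and z of battery_holder in the frame of charging_dock below 0.03 m), for 0.2 s.
At the end, for the whole second after the job is handed in: The battery holder is held by the fingers, clear of the dock, underside more than 11 cm above the desk, level within 0.12 rad, still (under 0.03 m/s and 0.2 rad/s); the screwdriver stands in its hole, tip at least 45 mm below the mouth (height (world z) of battery_holder above 0.11 m and angle between battery_holder's own z axis and vertical below 0.12 rad and linear speed of battery_holder below 0.03 m/s and angular speed of battery_holder below 0.2 rad/s and contact force between the fingers and battery_holder above 1 N and contact force between battery_holder and charging_dock below 0.05 N and z of driver_tip in the frame of block_hole below -0.045 m and horizontal distance between driver_tip and block_hole below 0.008 m); the arm keeps its last pose, push and grip.
It fails at once if the battery holder is tipped by more than 0.3 rad (angle between battery_holder's own z axis and vertical above 0.3 rad).
It fails at once if a bystander is pushed more than 25 mm (distance of any of servo_b, face_board, paint_marker, phone, earbud_case from where it was at the start of the episode above 0.025 m).
It also fails if it takes over 64 s, if anything falls off the work surface, if the arm or the gripper's body presses on something with over 40 N, if the wrist force passes 120 N, or if a joint passes its speed limit or range.

## Working session

There is one attempt and no reset: what is moved stays moved. The work goes in short steps, Python scripts to look and compute and a tool call to move; the robot and the scene stay as the last step left them, time stands still between calls to the robot, and variables do not carry over. Pictures are saved under pics/ and viewed, at most 10 in all, crops included, and the job is handed in when it is done.

```bash
mkdir -p pics; ls
```

Run:
```python
from station import arm, vision, readout
import cv2,numpy as np,pickle
s=readout.read_state();print(s)
d={}
for n in("side","top"):
    c=vision.snapshot(n);d[n]=c;cv2.imwrite(f"pics/{n}0.png",c["color"])
    print(n,{k:c[k] for k in c if k not in("color","range_z")})
pickle.dump(d,open("s0.pkl","wb"))
cv2.imwrite("pics/both0.png",cv2.resize(np.vstack([d["side"]["color"],d["top"]["color"]]),(400,600)))
```

```text
pics
station.py
{'time_s': 0.0, 'joint_pos': array([63.25432069, 22.87139087,  2.58127524, 88.11298452, -1.07191019,
       69.15009208, -2.90522016]), 'dq': array([ 0.03754235,  0.022966  ,  0.03273101, -0.05978259, -0.03578437,
       -0.09142817,  0.08009846]), 'joint_efforts': array([ 5.53606696e-04, -4.75125718e+01,  1.36500970e+00, -2.54221684e+01,
        1.15762552e-02,  9.35309334e-03,  2.62486532e-05]), 'tcp_pos': array([ 0.23350489, -0.60594068,  0.23027902]), 'ee_rot': array([[ 9.33089144e-01,  3.59644250e-01, -8.14063977e-04],
       [ 3.59645147e-01, -9.33087523e-01,  1.74450957e-03],
       [-1.32190105e-04, -1.92055710e-03, -9.99998147e-01]]), 'force': array([0.1609779 , 0.19602972, 0.81879893]), 'ft_torque': array([ 0.02258272, -0.05736434,  0.02623105]), 'finger_force': 0.0, 'finger_gap': 0.0853187364746362}
side {'fx': 381.80586810783853, 'fy': 381.80586810783853, 'cx': 279.4793389027147, 'cy': 211.36452931534382, 'dist_coeffs': array([-0.07809636,  0.        ,  0.        ,  0.        ,  0.        ]), 'origin': array([0.4910933 , 0.66442472, 0.43443428]), 'attitude': array([[-0.98061574, -0.10049165,  0.16820879],
       [-0.19511503,  0.42207894, -0.88531322],
       [ 0.01796919, -0.90097214, -0.43350469]])}
top {'fx': 490.3604541637848, 'fy': 490.3604541637848, 'cx': 290.1419188493841, 'cy': 206.90602650317578, 'dist_coeffs': array([0.0088444, 0.       , 0.       , 0.       , 0.       ]), 'origin': array([ 0.51860444, -0.08440577,  1.45605651]), 'attitude': array([[-0.01870992, -0.99785339,  0.06275793],
       [-0.99980363,  0.01908255,  0.00534348],
       [-0.00652959, -0.06264563, -0.99801447]])}
```

View pics/top0.png

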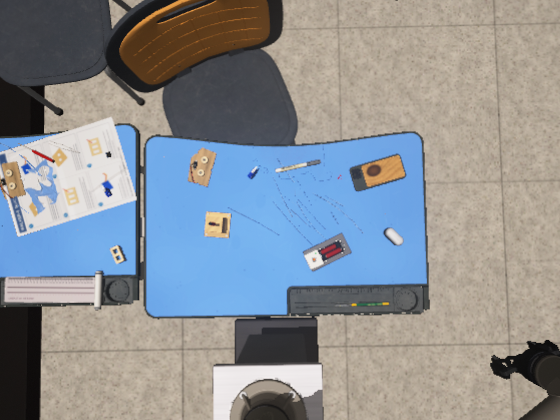

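View pics/side0.png

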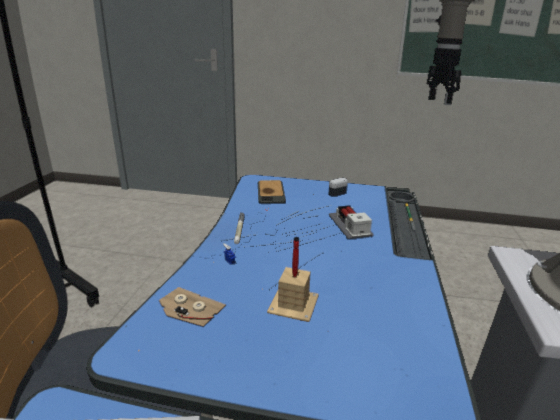

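The top view shows the dock near (327,252), with its white housing at (313,258), the holder's red cells at (333,248), and the driver block at (218,225). In the side view the driver handle runs from (296,240) to (294,272).

Create h.py:
```python
import cv2,numpy as np,pickle
from station import arm, vision, readout
def pose(c,s=None):
    if "origin" in c: return np.array(c["attitude"]),np.array(c["origin"])
    T=np.array(c["T_tool_cam"]);R=s["ee_rot"]
    return R@T[:3,:3],R@T[:3,3]+s["tcp_pos"]
def rays(c,px,s=None):
    K=np.array([[c["fx"],0,c["cx"]],[0,c["fy"],c["cy"]],[0,0,1]])
    n=cv2.undistortPoints(np.float64(px).reshape(-1,1,2),K,c["dist_coeffs"])[:,0]
    R,o=pose(c,s); return o,np.c_[n,np.ones(len(n))]@R.T
def onplane(c,px,z,s=None):
    o,d=rays(c,px,s); return o+d*((z-o[2])/d[:,2])[:,None]
def cloud(c,s=None):
    h,w=c["range_z"].shape; u,v=np.meshgrid(np.arange(w),np.arange(h))
    o,d=rays(c,np.c_[u.ravel(),v.ravel()],s)
    return (o+d*c["range_z"].reshape(-1,1)).reshape(h,w,3)
def look(name,tag):
    s=readout.read_state();c=vision.snapshot(name)
    pickle.dump((c,s),open(tag+".pkl","wb"));cv2.imwrite(f"pics/{tag}.png",c["color"]);return c,s
def blobs(m,amin=4):
    n,l,st,ce=cv2.connectedComponentsWithStats(m.astype(np.uint8))
    return [(st[i,4],ce[i],l==i) for i in range(1,n) if st[i,4]>=amin]
```

Run:
```python
from h import *
d=pickle.load(open("s0.pkl","rb"))
for n in d:
    c=d[n];hsv=cv2.cvtColor(c["color"],cv2.COLOR_BGR2HSV).astype(int);P=cloud(c)
    ins=(P[...,2]>-.02)&(P[...,2]<.2)&(abs(P[...,1])<.75)&(P[...,0]>.2)&(P[...,0]<.9)
    red=((hsv[...,0]<8)|(hsv[...,0]>172))&(hsv[...,1]>130)&(hsv[...,2]>50)&ins
    whi=(hsv[...,1]<40)&(hsv[...,2]>150)&ins
    woo=(hsv[...,0]>8)&(hsv[...,0]<28)&(hsv[...,1]>60)&(hsv[...,2]>100)&ins
    for k,m in(("red",red),("white",whi),("wood",woo)):
        for a,ce,mm in blobs(m,8):
            Q=P[mm];print(n,k,a,ce.round(1),np.median(Q,0).round(3),"zmax",Q[:,2].max().round(3),cv2.minAreaRect(np.argwhere(mm)[:,::-1].astype(np.float32)))
```

```text
side red 68 [346.7 210.5] [ 0.488 -0.199  0.034] zmax 0.036 ((346.9741516113281, 210.43968200683594), (7.615774154663086, 10.635822296142578), 66.80140686035156)
side red 152 [295.  258.2] [0.563 0.144 0.098] zmax 0.131 ((295.0, 258.5), (35.0, 4.0), 90.0)
side red 9 [187. 317.] [0.727 0.217 0.005] zmax 0.006 ((187.0, 317.0), (8.0, 0.0), 180.0)
side red 10 [200.5 318. ] [0.705 0.213 0.004] zmax 0.005 ((200.5, 318.0), (9.0, 0.0), 180.0)
side white 59 [337.8 180.4] [ 0.519 -0.367  0.047] zmax 0.049 ((337.9706115722656, 180.3823699951172), (4.123105525970459, 14.309601783752441), 75.96376037597656)
side white 128 [359.  216.8] [ 0.458 -0.143  0.046] zmax 0.048 ((359.0, 217.0), (22.0, 8.0), -0.0)
side white 58 [238.  230.9] [ 0.727 -0.071  0.012] zmax 0.014 ((238.0590057373047, 230.2491912841797), (3.8936686515808105, 20.842578887939453), 13.240520477294922)
side white 16 [226.4 246. ] [0.72  0.028 0.032] zmax 0.034 ((226.25001525878906, 245.75001525878906), (5.656853675842285, 2.1213202476501465), 45.0)
side white 184 [165.3 418.2] [0.678 0.392 0.   ] zmax 0.003 ((155.0, 417.5), (3.0, 86
[... 4029 characters left out ...]
366562843322754), 63.43495178222656)
top wood 503 [216.9 224.3] [0.56  0.135 0.01 ] zmax 0.136 ((217.192626953125, 224.38116455078125), (23.991971969604492, 23.90143394470215), 5.19442892074585)
top wood 44 [118.8 255.5] [0.472 0.43  0.014] zmax 0.021 ((117.33619689941406, 254.28448486328125), (15.494161605834961, 8.272306442260742), 66.80140686035156)
top wood 17 [113.1 251.2] [0.489 0.446 0.012] zmax 0.019 ((113.37837982177734, 251.270263671875), (6.247161388397217, 4.274373531341553), 80.53767395019531)
top wood 19 [353.4 304.5] [ 0.319 -0.257 -0.003] zmax 0.004 ((353.5, 304.5), (5.0, 3.0), 0.0)
top wood 21 [385.3 303.3] [ 0.322 -0.35  -0.005] zmax 0.001 ((385.5, 303.5), (3.0, 5.0), 90.0)
```

Run:
```python
from h import *
c,s=look("wrist","w0")
print(c["T_tool_cam"],c["fx"],c["fy"],c["cx"],c["cy"],c["dist_coeffs"])
R=s["ee_rot"]
for t in([.56,.138,.28],[.479,-.17,.28]): print((np.array(t)-s["tcp_pos"])@R)
```

```text
[[ 4.53820515e-04 -9.44612257e-01 -3.28188175e-01  8.58030251e-02]
 [ 9.99998929e-01 -2.79071209e-05  1.46312839e-03  7.41326026e-04]
 [-1.39124780e-03 -3.28188488e-01  9.44611233e-01 -1.42341783e-01]
 [ 0.00000000e+00  0.00000000e+00  0.00000000e+00  1.00000000e+00]] 364.9577040914521 364.9577040914521 281.1344877203759 209.965957539915 [-0.05575371  0.          0.          0.          0.        ]
[ 0.57222329 -0.57684057 -0.04869336]
[ 0.38585447 -0.31859364 -0.0491236 ]
```

Units first: shifts go in shares of 0.75 m and turns go in shares of 180 degrees. So 0.386 m is 0.5147, 0.37 m is 0.4933, -93 degrees is -0.5167.

Request:
jog_arm([
  [[0.0267,-0.0213,-0.0267],-0.0278,0.085],
  [[0.08,-0.0667,-0.0667],-0.0778,0.085],
  [[0.1333,-0.1107,-0.0667],-0.1333,0.085],
  [[0.1867,-0.1547,-0.0667],-0.1889,0.085],
  [[0.24,-0.1987,-0.0667],-0.2444,0.085],
  [[0.2933,-0.2427,-0.0667],-0.3,0.085],
  [[0.3467,-0.2867,-0.0667],-0.3556,0.085],
  [[0.4,-0.3307,-0.0667],-0.4111,0.085],
  [[0.4533,-0.3747,-0.0667],-0.4667,0.085],
  [[0.4933,-0.408,-0.0667],-0.5056,0.085],
  [[0.5147,-0.4253,-0.0667],-0.5167,0.085],
  [[0.5147,-0.4253,-0.0667],-0.5167,0.085],
  [[0.5147,-0.4253,-0.0667],-0.5167,0.085],
  [[0.5147,-0.4253,-0.0667],-0.5167,0.085],
])

```text
time_s: 1.9
tcp_pos: [0.4784, -0.172, 0.2812]
ee_rot: [[-0.404, 0.915, -0.001], [0.915, 0.404, -0.001], [-0.0, -0.001, -1.0]]
force: [-0.6, 0.3, 0.2]
finger_gap: 0.0852
finger_force: 0.0
```

Run:
```python
from h import *
c,s=look("wrist","w1");print(s["tcp_pos"],s["ee_rot"],s["joint_pos"])
```

```text
[ 0.4783744  -0.17196446  0.28115315] [[-4.04473532e-01  9.14549489e-01 -6.28136971e-04]
 [ 9.14549660e-01  4.04473202e-01 -5.90611889e-04]
 [-2.86079229e-04 -8.13349330e-04 -9.99999628e-01]] [ 38.39156035   7.16006468 -25.7450365  102.48606353   3.32359325
  71.11546485  35.60141932]
```

View pics/w1.png

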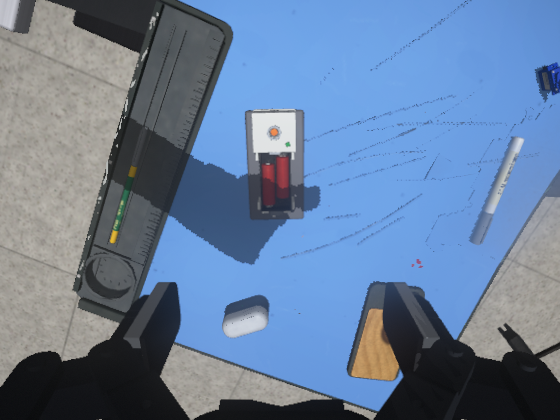

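The wrist view shows the orange button at (274,132), the white housing at x 251–298 and y 110–153, the grey base down to y 218, and the red cells around (268,185) and (283,177).

Run:
```python
from h import *
c,s=pickle.load(open("w1.pkl","rb"))
hsv=cv2.cvtColor(c["color"],cv2.COLOR_BGR2HSV).astype(int)
roi=np.zeros(hsv.shape[:2],bool);roi[100:225,235:312]=1
ora=(hsv[...,0]>5)&(hsv[...,0]<20)&(hsv[...,1]>130)&(hsv[...,2]>120)&roi; ora[150:]=0
whi=(hsv[...,1]<40)&(hsv[...,2]>170)&roi
blue=(hsv[...,0]>95)&(hsv[...,0]<125)&(hsv[...,1]>110)
red=((hsv[...,0]<8)|(hsv[...,0]>172))&(hsv[...,1]>120)&roi
P=cloud(c,s)
for a,ce,m in blobs(ora): b=onplane(c,[ce],.041,s);print("button",a,ce,b)
def rect(m,z,k):
    m=max(blobs(m),key=lambda t:t[0])[2]
    cn=max(cv2.findContours(m.astype(np.uint8),cv2.RETR_EXTERNAL,cv2.CHAIN_APPROX_NONE)[0],key=cv2.contourArea)
    q=onplane(c,cn[:,0],z,s)[:,:2]*1000
    r=cv2.minAreaRect(q.astype(np.float32));print(k,r);return m
w=rect(whi,.046,"housing");print("depth z",np.median(P[w],0))
rect(red,.03,"cells")
base=roi&~blue;base=cv2.morphologyEx(base.astype(np.uint8),cv2.MORPH_OPEN,np.ones((5,5)))>0
for z in(.055,):
    g=(P[...,2]>.003)&(P[...,2]<.06)&roi
rect(g,.008,"base(depth)")
m=max(blobs(g),key=lambda t:t[0])[2]
q=P[m][:,:2]*1000;print("base cloud",cv2.minAreaRect(q.astype(np.float32)))
cells=P[red&(P[...,2]>.02)];print("cells med",np.median(cells,0))
blk=(hsv[...,2]<60)&roi&(P[...,2]>.026)
q=P[blk];print("black",np.median(q,0),len(q),cv2.minAreaRect((q[:,:2]*1000).astype(np.float32)))
```

```text
button 31 [273.58064516 131.5483871 ] [[ 0.45735378 -0.14157393  0.041     ]]
housing ((459.2081604003906, -145.5251007080078), (44.4835319519043, 48.06674575805664), 25.274757385253906)
depth z [ 0.45733869 -0.14168999  0.04590568]
cells ((484.0691833496094, -180.36961364746094), (11.137918472290039, 35.05601119995117), 24.177825927734375)
base(depth) ((475.8231506347656, -181.24258422851562), (64.67871856689453, 129.45071411132812), 24.971906661987305)
base cloud ((475.9299621582031, -181.58984375), (65.11449432373047, 130.47726440429688), 24.959659576416016)
cells med [ 0.47951731 -0.18182487  0.03346907]
black [ 0.48083774 -0.22036798  0.02999326] 74 ((461.6866455078125, -161.76585388183594), (17.397048950195312, 137.1822509765625), 20.98194122314453)
```

To row units: 0.251 m is 0.3347, 0.24 m is 0.32, -1 degrees is -0.0056.

Request:
jog_arm([
  [[0.04,0.0267,0],-0.0056,0.085],
  [[0.0933,0.0733,0],-0.0056,0.085],
  [[0.1467,0.12,0],-0.0056,0.085],
  [[0.2,0.16,0],-0.0056,0.085],
  [[0.2533,0.2,0],-0.0056,0.085],
  [[0.2933,0.24,0],-0.0056,0.085],
  [[0.32,0.26,0],-0.0056,0.085],
  [[0.3347,0.2667,0],-0.0056,0.085],
  [[0.3347,0.2667,0],-0.0056,0.085],
  [[0.3347,0.2667,0],-0.0056,0.085],
])

```text
time_s: 3.2
tcp_pos: [0.5595, 0.1388, 0.2812]
ee_rot: [[-0.422, 0.907, -0.0], [0.907, 0.422, -0.001], [-0.001, -0.001, -1.0]]
force: [0.4, 0.4, 1.2]
finger_gap: 0.0853
finger_force: 0.0
```

Run:
```python
from h import *
c,s=look("wrist","w2");print(s["tcp_pos"],s["ee_rot"],s["joint_pos"])
```

```text
[0.55950813 0.13875339 0.28121945] [[-4.21623000e-01  9.06771220e-01 -2.62735175e-05]
 [ 9.06770264e-01  4.21622513e-01 -1.46440273e-03]
 [-1.31680075e-03 -6.41249919e-04 -9.99998927e-01]] [ 12.58986955  16.28390149 -38.14745882  93.6382285   10.4739187
  73.7213937   -2.45955954]
```

View pics/w2.png

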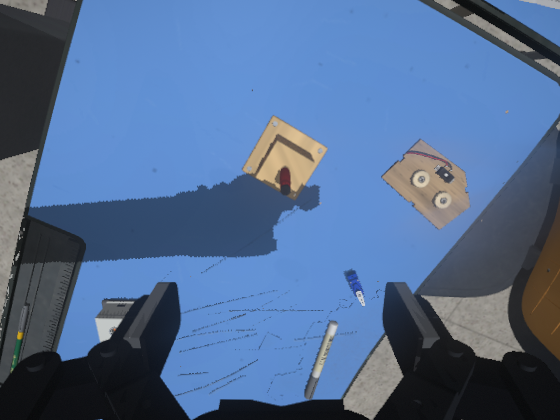

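The wrist view shows the red handle at about (285,180), going from its foot near (285,167) to its top end near (285,190), on the wooden block with foot centre around (286,157).

Run:
```python
from h import *
c,s=pickle.load(open("w2.pkl","rb"))
hsv=cv2.cvtColor(c["color"],cv2.COLOR_BGR2HSV).astype(int);P=cloud(c,s)
roi=np.zeros(hsv.shape[:2],bool);roi[105:215,230:340]=1
red=((hsv[...,0]<10)|(hsv[...,0]>170))&(hsv[...,1]>110)&roi
for a,ce,m in blobs(red,15):
    v,u=np.nonzero(m);Q=P[m];print(a,ce,u.min(),u.max(),v.min(),v.max(),"z",np.percentile(Q[:,2],[2,50,98]))
    for lo,hi in((.06,.08),(.08,.1),(.1,.12),(.127,.14)):
        k=(Q[:,2]>lo)&(Q[:,2]<hi); print(lo,k.sum(),Q[k].mean(0) if k.any() else "")
    V=v.max(); 
    print("top face ctr ~",onplane(c,[[u.mean(),v.max()-5]],.13,s))
foot=roi&(P[...,2]>.003)&(P[...,2]<.012)
top=roi&(P[...,2]>.055)&(P[...,2]<.064)
for k,m in(("foot",foot),("top",top)):
    q=P[m];print(k,len(q),cv2.minAreaRect((q[:,:2]*1000).astype(np.float32)))
d=pickle.load(open("s0.pkl","rb"))["side"]
h2=cv2.cvtColor(d["color"],cv2.COLOR_BGR2HSV).astype(int);m=((h2[...,0]<8)|(h2[...,0]>172))&(h2[...,1]>130);m[:235]=0;m[278:]=0;m[:,:285]=0;m[:,305:]=0
o,r=rays(d,[np.argwhere(m)[:,::-1].mean(0)]);print("side ray at y=.138:",o+r*((.138-o[1])/r[0,1]))
```

```text
87 [285.32183908 178.36781609] 281 289 172 185 z [0.0950505  0.11188574 0.13060134]
0.06 0 
0.08 12 [0.56149341 0.14545134 0.09670259]
0.1 48 [0.56176148 0.14478796 0.10915696]
0.127 10 [0.5619197  0.14460226 0.12931595]
top face ctr ~ [[0.56031442 0.14746179 0.13      ]]
foot 1822 ((586.1551513671875, 135.5780792236328), (80.09952545166016, 140.1995391845703), 78.9862289428711)
top 1556 ((563.6949462890625, 140.60235595703125), (43.66087341308594, 44.26533889770508), 83.93399810791016)
side ray at y=.138: [[0.56358901 0.138      0.09460136]]
```

To row units: 0.195 m is 0.26, 0.13 m is 0.1733.

Request:
jog_arm([
  [[0,0.006,0.04],0,0.085],
  [[0,0.006,0.1067],0,0.085],
  [[0,0.006,0.1733],0,0.085],
  [[0,0.006,0.2267],0,0.085],
  [[0,0.006,0.2533],0,0.085],
  [[0,0.006,0.26],0,0.085],
  [[0,0.006,0.26],0,0.03],
  [[0,0.006,0.26],0,0.008],
  [[0,0.006,0.26],0,0.0],
  [[0,0.006,0.26],0,0.0],
  [[0,0.006,0.26],0,0.0],
  [[0,0.006,0.26],0,0.0],
], grip_n=45)

```text
time_s: 4.75
tcp_pos: [0.5637, 0.1426, 0.0867]
ee_rot: [[-0.424, 0.906, 0.0], [0.906, 0.424, -0.0], [-0.0, 0.0, -1.0]]
force: [-0.4, -0.5, 4.7]
finger_gap: 0.0092
finger_force: 43.8
```

Run:
```python
from h import *
c,s=look("wrist","w3")
```

```text
(no output)
```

View pics/w3.png

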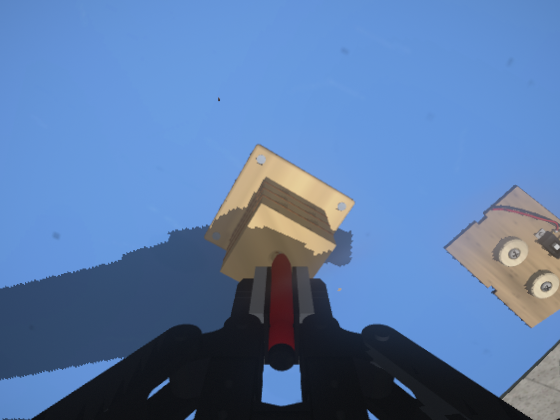

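Driver gripped: the handle sits between the pads at (281,300). I'll lift it and carry it to above the button.

To row units: -0.216 m is -0.288, -0.211 m is -0.2813.

Request:
jog_arm([
  [[0,0,-0.0267],0,0],
  [[0,0,-0.0667],0,0],
  [[0,0,-0.1067],0,0],
  [[0,0,-0.1333],0,0],
  [[-0.0267,-0.0267,-0.1333],0,0],
  [[-0.0667,-0.0693,-0.1333],0,0],
  [[-0.12,-0.1227,-0.1333],0,0],
  [[-0.1733,-0.1773,-0.1333],0,0],
  [[-0.2267,-0.232,-0.1333],0,0],
  [[-0.2667,-0.272,-0.1333],0,0],
  [[-0.2813,-0.288,-0.12],0,0],
  [[-0.2813,-0.288,-0.0933],0,0],
  [[-0.2813,-0.288,-0.0733],0,0],
  [[-0.2813,-0.288,-0.0733],0,0],
  [[-0.2813,-0.288,-0.0733],0,0],
])

```text
time_s: 6.68
tcp_pos: [0.4579, -0.1394, 0.1416]
ee_rot: [[-0.425, 0.905, 0.001], [0.905, 0.425, 0.0], [-0.0, 0.001, -1.0]]
force: [0.5, 0.5, -0.3]
finger_gap: 0.0093
finger_force: 43.9
```

Run:
```python
from h import *
c,s=look("wrist","w4");d,s=look("side","sd4");t,_=look("top","tp4")
cv2.imwrite("pics/m4.png",np.hstack([c["color"][180:420,120:420],cv2.resize(d["color"][170:250,310:410],(300,240),interpolation=cv2.INTER_NEAREST)]))
```

```text
(no output)
```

View pics/m4.png

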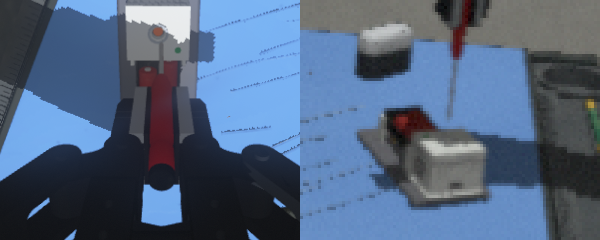

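The blade tip appears at about (281,222) in the wrist picture and the button at (278,212). In the side picture the blade ends above the housing at about (359,209).

Run:
```python
from h import *
c,s=pickle.load(open("w4.pkl","rb"));d,_=pickle.load(open("sd4.pkl","rb"))
a=cv2.resize(c["color"][200:260,255:305],(400,480),interpolation=cv2.INTER_NEAREST)
b=cv2.resize(d["color"][180:228,340:380],(400,480),interpolation=cv2.INTER_NEAREST)
cv2.imwrite("pics/m4b.png",np.hstack([a,b]))
```

```text
(no output)
```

View pics/m4b.png

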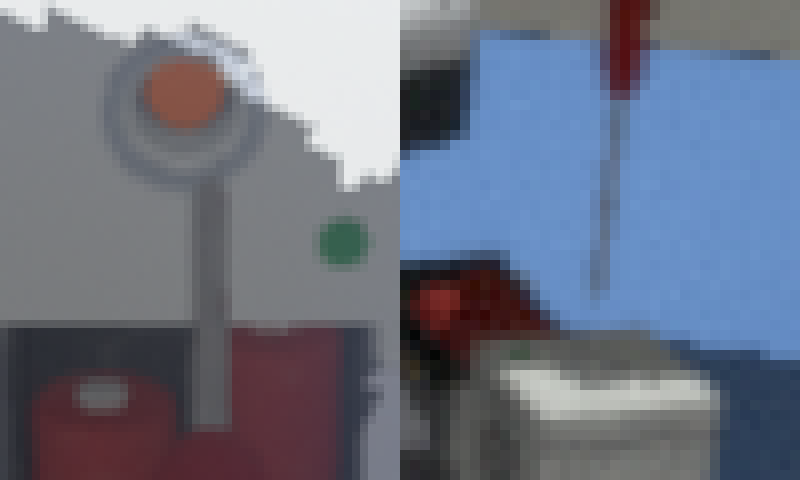

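Run:
```python
from h import *
c,s=pickle.load(open("w4.pkl","rb"));d,_=pickle.load(open("sd4.pkl","rb"))
print("ring",onplane(c,[[277.6,213.6]],.046,s),"button",onplane(c,[[277.6,211]],.041,s))
o1,r1=rays(c,[[280.7,222.4]],s);o2,r2=rays(d,[[359,209.3]])
A=np.c_[r1[0],-r2[0]];t=np.linalg.lstsq(A,o2-o1,rcond=None)[0]
print("tip",o1+r1*t[0],o2+r2*t[1]);print("tip@.064",onplane(c,[[280.7,222.4]],.064,s),onplane(c,[[280.7,222.4]],.062,s))
for z in (.064,.06): print("side at z",onplane(d,[[359,209.3]],z))
R=s["ee_rot"];print((onplane(c,[[280.7,222.4]],.064,s)-s["tcp_pos"])@R)
```

```text
ring [[ 0.45744522 -0.14158126  0.046     ]] button [[ 0.4573472  -0.14146608  0.041     ]]
tip [[ 0.45881858 -0.13945086  0.0662924 ]] [[ 0.45975751 -0.13957908  0.06649261]]
tip@.064 [[ 0.4591973  -0.14025704  0.064     ]] [[ 0.45952772 -0.1409604   0.062     ]]
side at z [[ 0.45954522 -0.14502578  0.064     ]]
side at z [[ 0.45920456 -0.15376634  0.06      ]]
[[-0.00133165  0.00071538  0.07760864]]
```

To row units: 0.026 m is 0.0347, 0.02 m is 0.0267.

Request:
jog_arm([
  [[-0.0007,-0.0013,0],0,0],
  [[-0.0013,-0.0031,0],0,0],
  [[-0.0013,-0.0031,0.0067],0,0],
  [[-0.0013,-0.0031,0.0133],0,0],
  [[-0.0013,-0.0031,0.02],0,0],
  [[-0.0013,-0.0031,0.0267],0,0],
  [[-0.0013,-0.0031,0.0307],0,0],
  [[-0.0013,-0.0031,0.0333],0,0],
  [[-0.0013,-0.0031,0.0347],0,0],
  [[-0.0013,-0.0031,0.0347],0,0],
])

```text
time_s: 8.07
tcp_pos: [0.4556, -0.142, 0.1155]
ee_rot: [[-0.424, 0.906, 0.0], [0.906, 0.424, -0.0], [-0.0, -0.0, -1.0]]
force: [-1.0, -0.6, 4.0]
finger_gap: 0.009
finger_force: 44.2
```

To row units: 0.0025 m is 0.0033, 0.002 m is 0.0027.

Request:
jog_arm([
  [[0,0,0.0013],0,0],
  [[0,0,0.0027],0,0],
  [[0,0,0.0033],0,0],
  [[0,0,0.0033],0,0],
  [[0,0,0.0033],0,0],
  [[0,0,0.0033],0,0],
  [[0,0,0.0033],0,0],
  [[0,0,0.0033],0,0],
])

```text
time_s: 9.07
tcp_pos: [0.4558, -0.1419, 0.1135]
ee_rot: [[-0.424, 0.906, 0.0], [0.906, 0.424, -0.0], [-0.0, 0.0, -1.0]]
force: [-2.0, -0.0, 8.4]
finger_gap: 0.009
finger_force: 44.8
```

Run:
```python
from h import *
d,s=look("side","sd5");c,s=look("wrist","w5");P=cloud(d);print(s["force"],s["tcp_pos"])
for n,q in(("sd4",None),("sd5",None)):
    d,_=pickle.load(open(n+".pkl","rb"));P=cloud(d);h=cv2.cvtColor(d["color"],cv2.COLOR_BGR2HSV).astype(int)
    m=((h[...,0]<8)|(h[...,0]>172))&(h[...,1]>120);k=np.zeros_like(m);k[200:225,335:358]=1
    m&=k;print(n,m.sum(),np.argwhere(m).mean(0),np.percentile(P[m][:,2],[10,50,90]))
```

```text
[-1.50638403  0.47086631  8.901252  ] [ 0.4558435  -0.14185343  0.1134623 ]
sd4 68 [210.47058824 346.39705882] [0.02929446 0.03357623 0.03481899]
sd5 87 [209.24137931 347.64367816] [0.03592131 0.03908759 0.041044  ]
```

The holder popped up: the cells rose from z 33.6 to 39.1 mm. Returning the driver.

To row units: 0.2183 m is 0.2911, 0.212 m is 0.2827.

Request:
jog_arm([
  [[0,0,-0.0133],0,0],
  [[0,0,-0.04],0,0],
  [[0,0,-0.0733],0,0],
  [[0,0,-0.098],0,0],
  [[0.0267,0.0267,-0.098],0,0],
  [[0.0667,0.0693,-0.098],0,0],
  [[0.12,0.1227,-0.098],0,0],
  [[0.1733,0.1773,-0.098],0,0],
  [[0.2267,0.232,-0.098],0,0],
  [[0.2667,0.2733,-0.098],0,0],
  [[0.2827,0.2911,-0.0867],0,0],
  [[0.2827,0.2911,-0.058],0,0],
  [[0.2827,0.2911,-0.0513],0,0],
  [[0.2827,0.2911,-0.0513],0,0],
  [[0.2827,0.2911,-0.0513],0,0],
])

```text
time_s: 11.05
tcp_pos: [0.564, 0.1419, 0.152]
ee_rot: [[-0.423, 0.906, 0.001], [0.906, 0.423, -0.0], [-0.001, 0.001, -1.0]]
force: [-0.0, -0.2, -0.7]
finger_gap: 0.0092
finger_force: 44.0
```

Run:
```python
from h import *
c,s=look("wrist","w6");d,_=look("side","sd6")
a=cv2.resize(c["color"][190:260,255:305],(400,560),interpolation=cv2.INTER_NEAREST)
b=cv2.resize(d["color"][230:300,270:320],(400,560),interpolation=cv2.INTER_NEAREST)
cv2.imwrite("pics/m6.png",np.hstack([a,b]))
```

```text
(no output)
```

View pics/m6.png

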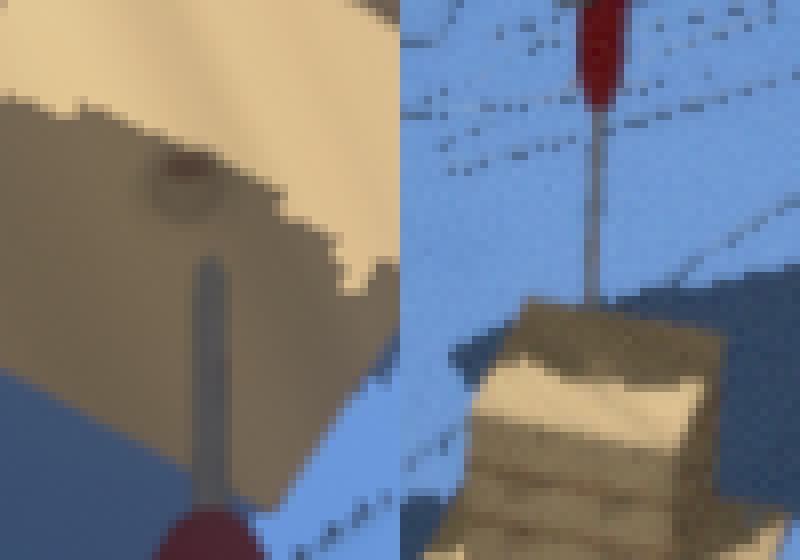

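The hole mouth is at about (278,213) in the wrist picture and the tip at (280.8,222). In the side picture the tip is above the block at about (294,267).

Run:
```python
from h import *
c,s=pickle.load(open("w6.pkl","rb"));R=s["ee_rot"]
h=onplane(c,[[278,212.8]],.06,s)[0];print("hole",h)
for z in(.073,.0745,.076):
    t=onplane(c,[[280.75,221.7]],z,s)[0];print("tip",t,"move tool",(h-t)@R)
```

```text
hole [0.56301877 0.14154881 0.06      ]
tip [0.5653363  0.14100228 0.073     ] move tool [ 0.00148424 -0.00188261  0.01299702]
tip [0.56509017 0.14152793 0.0745    ] move tool [ 0.00090487 -0.00188336  0.01449742]
tip [0.56484405 0.14205359 0.076     ] move tool [ 0.0003255  -0.00188411  0.01599783]
```

To row units: 0.028 m is 0.0373, -0.0018 m is -0.0024.

Request:
jog_arm([
  [[0.0011,-0.0024,0],0,0],
  [[0.0011,-0.0024,0.0067],0,0],
  [[0.0011,-0.0024,0.016],0,0],
  [[0.0011,-0.0024,0.024],0,0],
  [[0.0011,-0.0024,0.032],0,0],
  [[0.0011,-0.0024,0.0373],0,0],
  [[0.0011,-0.0024,0.0373],0,0],
])

```text
time_s: 12.02
tcp_pos: [0.5613, 0.1425, 0.1229]
ee_rot: [[-0.424, 0.906, -0.001], [0.906, 0.424, -0.0], [0.0, -0.001, -1.0]]
force: [0.7, -0.4, 0.4]
finger_gap: 0.0092
finger_force: 44.0
```

Tip is about 15 mm into the hole with no force. Going on down, then releasing.

To row units: 0.0355 m is 0.0473, 0.034 m is 0.0453.

Request:
jog_arm([
  [[0,0,0.0107],0,0],
  [[0,0,0.0213],0,0],
  [[0,0,0.032],0,0],
  [[0,0,0.04],0,0],
  [[0,0,0.0453],0,0],
  [[0,0,0.0473],0,0],
  [[0,0,0.0473],0,0],
])

```text
time_s: 12.9
tcp_pos: [0.5616, 0.1426, 0.0878]
ee_rot: [[-0.424, 0.906, 0.0], [0.906, 0.424, -0.0], [-0.0, 0.0, -1.0]]
force: [0.3, 0.2, 0.1]
finger_gap: 0.0094
finger_force: 44.0
```

To row units: -0.19 m is -0.2533, -0.17 m is -0.2267.

Request:
jog_arm([
  [[0,0,0],0,0.03],
  [[0,0,0],0,0.085],
  [[0,0,0],0,0.085],
  [[0,0,0],0,0.085],
  [[0,0,0],0,0.085],
  [[0,0,0],0,0.085],
  [[0,0,-0.04],0,0.085],
  [[0,0,-0.1067],0,0.085],
  [[0,0,-0.1733],0,0.085],
  [[0,0,-0.2267],0,0.085],
  [[0,0,-0.2533],0,0.085],
  [[0,0,-0.2533],0,0.085],
  [[0,0,-0.2533],0,0.085],
])

```text
time_s: 14.52
tcp_pos: [0.5608, 0.1422, 0.2765]
ee_rot: [[-0.424, 0.906, -0.002], [0.906, 0.424, -0.001], [0.0, -0.002, -1.0]]
force: [-0.0, 0.2, -0.2]
finger_gap: 0.0848
finger_force: 0.0
```

Run:
```python
from h import *
c,s=look("wrist","w7");P=cloud(c,s);R=s["ee_rot"];print(s["tcp_pos"])
hsv=cv2.cvtColor(c["color"],cv2.COLOR_BGR2HSV).astype(int)
red=((hsv[...,0]<10)|(hsv[...,0]>170))&(hsv[...,1]>110)&(P[...,2]>.05);Q=P[red]
print(len(Q),np.median(Q,0),Q[:,2].max())
print("to holder",(np.array([.4810,-.1924,.28])-s["tcp_pos"])@R)
```

```text
[0.56084059 0.14220849 0.27647889]
93 [0.56145715 0.14604219 0.11143545] 0.41883021785000807
to holder [-0.26922177 -0.21414879 -0.0031135 ]
```

To row units: -0.269 m is -0.3587, -0.267 m is -0.356.

Request:
jog_arm([
  [[-0.04,-0.032,0],0,0.085],
  [[-0.0933,-0.0747,0],0,0.085],
  [[-0.1467,-0.1173,0],0,0.085],
  [[-0.2,-0.16,0],0,0.085],
  [[-0.2533,-0.2027,0],0,0.085],
  [[-0.3067,-0.2453,0.0267],0,0.07],
  [[-0.34,-0.272,0.08],0,0.06],
  [[-0.356,-0.284,0.12],0,0.06],
  [[-0.3587,-0.2853,0.1333],0,0.06],
  [[-0.3587,-0.2853,0.1333],0,0.06],
  [[-0.3587,-0.2853,0.1333],0,0.06],
])

```text
time_s: 15.95
tcp_pos: [0.483, -0.1908, 0.179]
ee_rot: [[-0.426, 0.905, 0.002], [0.905, 0.426, -0.0], [-0.001, 0.002, -1.0]]
force: [0.4, -0.3, -0.2]
finger_gap: 0.0601
finger_force: 0.0
```

Run:
```python
from h import *
c,s=look("wrist","w8");print(s["tcp_pos"])
cv2.imwrite("pics/w8c.png",cv2.resize(c["color"][100:310,180:380],(600,600)))
```

```text
[ 0.48299774 -0.19079323  0.17896973]
```

View pics/w8c.png

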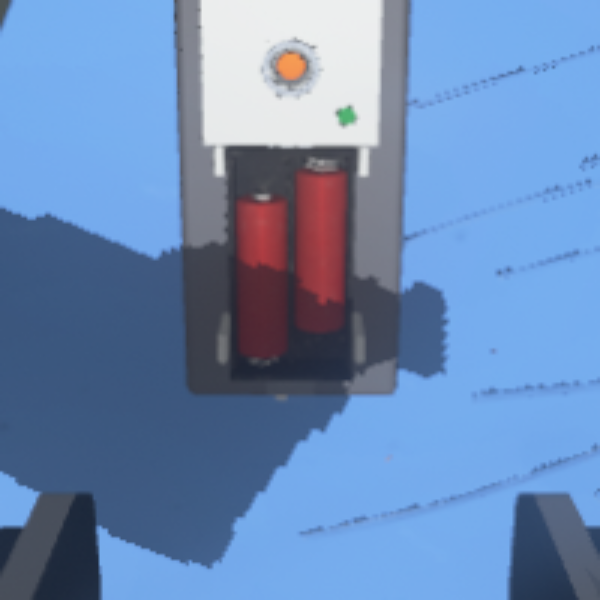

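The holder box spans crop x 230–357 (centre column about 277.8 in the full picture), with the button at full (277,123). The free gap between guides lies either side, at crop y about 180–310.

Run:
```python
from h import *
c,s=pickle.load(open("w8.pkl","rb"));R=s["ee_rot"]
px=lambda x,y:[180+(x+.5)/3-.5,100+(y+.5)/(600/210)-.5]
b=onplane(c,[px(291,66)],.041,s)[0];print("button",b)
e=onplane(c,[px(226,200),px(357,200),px(231,378),px(354,378)],.04,s);print(e)
m=[(e[0]+e[1])/2,(e[2]+e[3])/2];print("axis",m,np.linalg.norm(e[0]-e[1]),np.linalg.norm(e[2]-e[3]))
v=m[0]-m[1];print("az",np.degrees(np.arctan2(v[1],v[0])),"tool x az",np.degrees(np.arctan2(R[1,0],R[0,0])))
v=np.array([-np.sin(np.radians(25)),np.cos(np.radians(25)),0])
for nm,p in(("button",b),("m0",m[0]),("m1",m[1])): print(nm,(p-s["tcp_pos"])@R)
g=b-.056*v;g[2]=.032;print("grip",g,(g-s["tcp_pos"])@R)
print("end wall to grip along y (expect 43):",(g-m[1])@v)
```

```text
button [ 0.45747035 -0.14150714  0.041     ]
[[ 0.45738913 -0.18169267  0.04      ]
 [ 0.48848076 -0.16707557  0.04      ]
 [ 0.48012558 -0.22963812  0.04      ]
 [ 0.51109479 -0.2150859   0.04      ]]
axis [array([ 0.47293495, -0.17438412,  0.04      ]), array([ 0.49561019, -0.22236201,  0.04      ])] 0.03435620754544891 0.03421781138978849
az 115.29628615345105 tool x az 115.19150953680837
button [ 0.05564898 -0.00236742  0.13789126]
m0 [ 0.01931787 -0.00236946  0.13893995]
m1 [-0.03374841 -0.00227255  0.13901125]
grip [ 0.48113697 -0.19226038  0.032     ] [-0.0003386  -0.00257081  0.14696596]
end wall to grip along y (expect 43): 0.033397987281335945
```

To row units: 0.165 m is 0.22, 0.16 m is 0.2133.

Request:
jog_arm([
  [[0,-0.0033,0.0267],0,0.06],
  [[0,-0.0033,0.08],0,0.06],
  [[0,-0.0033,0.1333],0,0.06],
  [[0,-0.0033,0.1733],0,0.06],
  [[0,-0.0033,0.2],0,0.06],
  [[0,-0.0033,0.2133],0,0.06],
  [[0,-0.0033,0.22],0,0.06],
  [[0,-0.0033,0.22],0,0.06],
], grip_n=30)

```text
time_s: 17.0
tcp_pos: [0.48, -0.1929, 0.0133]
ee_rot: [[-0.424, 0.906, 0.001], [0.906, 0.424, -0.001], [-0.001, 0.001, -1.0]]
force: [-0.3, 0.3, -1.2]
finger_gap: 0.0599
finger_force: 0.0
```

Request:
jog_arm([
  [[0,0,0],0,0.05],
  [[0,0,0],0,0.042],
  [[0,0,0],0,0.038],
  [[0,0,0],0,0.034],
  [[0,0,0],0,0.03],
  [[0,0,0],0,0.025],
  [[0,0,0],0,0.025],
  [[0,0,0],0,0.025],
], grip_n=30)

```text
time_s: 18.0
tcp_pos: [0.4799, -0.1928, 0.0131]
ee_rot: [[-0.424, 0.906, 0.001], [0.906, 0.424, -0.0], [-0.001, 0.001, -1.0]]
force: [0.3, 0.5, 3.9]
finger_gap: 0.0336
finger_force: 30.0
```

Holder gripped at 33.6 mm, as expected. Lifting slowly, straight up.

To row units: -0.145 m is -0.1933, -0.142 m is -0.1893.

Request:
jog_arm([
  [[0,0,-0.004],0,0.025],
  [[0,0,-0.0107],0,0.025],
  [[0,0,-0.0187],0,0.025],
  [[0,0,-0.0293],0,0.025],
  [[0,0,-0.0427],0,0.025],
  [[0,0,-0.0587],0,0.025],
  [[0,0,-0.0773],0,0.025],
  [[0,0,-0.096],0,0.025],
  [[0,0,-0.1147],0,0.025],
  [[0,0,-0.1333],0,0.025],
  [[0,0,-0.152],0,0.025],
  [[0,0,-0.168],0,0.025],
  [[0,0,-0.1813],0,0.025],
  [[0,0,-0.1893],0,0.025],
  [[0,0,-0.1933],0,0.025],
  [[0,0,-0.1933],0,0.025],
  [[0,0,-0.1933],0,0.025],
  [[0,0,-0.1933],0,0.025],
  [[0,0,-0.1933],0,0.025],
  [[0,0,-0.1933],0,0.025],
])

```text
time_s: 20.5
tcp_pos: [0.4794, -0.1928, 0.1578]
ee_rot: [[-0.424, 0.906, -0.0], [0.906, 0.424, -0.0], [-0.0, -0.0, -1.0]]
force: [-0.8, 0.2, -1.1]
finger_gap: 0.0337
finger_force: 30.5
```

Run:
```python
from h import *
c,s=look("wrist","w9");d,_=look("side","sd9")
a=cv2.resize(d["color"],(560,420));b=cv2.resize(d["color"][130:230,320:400],(240,300));b=np.vstack([b,np.zeros((120,240,3),np.uint8)])
cv2.imwrite("pics/m9.png",np.hstack([a,b]));print(s["finger_force"],s["finger_gap"])
```

```text
30.50647258758545 0.03365436271704845
```

View pics/m9.png

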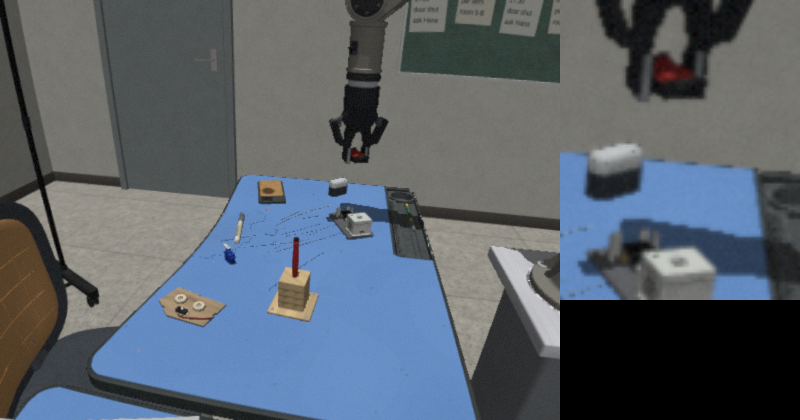

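The holder is held level about 0.16 m up at (355,155), the driver stands in its block at (296,255), and the bystanders haven't moved. Handing in.

```bash
python3 -c "
from station import arm, vision, readout
print(arm.close_job())"
```

```text
the job is handed in; nothing more can be done
None
```

The job is handed in (no verdict was returned): the button press freed the battery holder, the screwdriver is back in its hole, and the gripper holds the holder level and still, its underside about 16 cm above the desk.

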